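# Cover the vent and hold its sprung shutter half open

### The job

Finish the vent unit and check its shutter: set the large loose spoked cover, knob up, onto the vent's round rim so that it sits fully seated and level, and let go of it. Then slide the sprung shutter by its upright tab away from the rim until the tab stands half way, in line with the two raised ribs, and finish while holding it still there with the gripper: it springs shut if let go, so do not release it. Keep the cover seated and leave the other things where they are.

Things in the scene. Friction and masses are not known exactly. Their poses are not given: they have to be found in the camera images.
- vent: cream-white vent unit, fixed: a flat case 150 mm wide (x), 50 mm high, y = -80 to 250 mm. Origin on the bench below the rim's centre, z up; the shutter opens along +y. On the case: the rim, a ring 116 mm outside, 106 mm inside, top at z = 75 mm; two rails at x = +-64 mm (tops z = 60 mm), each with one raised rib (top z = 68 mm) at y = 170 mm marking half travel; end wall at y = 240 mm
- rim (a point): centre of the rim's mouth, at the level of its top (75 mm above the bench); axes as the vent's. The seated cover's origin lies 8 mm below this point
- half_mark (a point): point midway between the two raised ribs, at their top (68 mm above the bench): the tab's middle is in line with it along the vent's y at half travel
- shutter (a joint): travel of the shutter in m: 0 shut (as the spring leaves it), 0.080 fully open, 0.040 half way; it grows as the shutter moves along the vent's +y, away from the rim. The spring pushes back with about 3.6 N when shut, 8.4 N half way, 13.2 N fully open; let go, it shuts
- tab (a point): top centre of the shutter's upright tab, 110 mm above the bench; axes as the vent's. A dark steel block 14 mm thick along the vent's y, 26 mm wide along its x, standing on the sliding plate whose top is 55 mm above the bench. Shut, its middle is 130 mm from the rim's centre along the vent's +y
- cover: loose spoked cover, the larger of two green wheels, 128 mm across, lying knob up. Origin at the centre of its underside, z up. Four lugs below, z = 0 to 8 mm, on a 100 mm circle (94 mm at the foot), fit in the rim with 3 mm to spare all round; wheel z = 8 to 14 mm, rests on the rim; knob in the middle, round, 26 mm across, z = 14 to 40 mm, to grip from above. About 120 g
- small_wheel: bystander: a spoked wheel of the same moulding but too small for the rim: 92 mm across, lugs 68 mm across, same height and knob; starts lying knob up near the cover. Origin at the centre of its underside, z up
- tape_roll: bystander: cardboard tape core, ring 90 mm across, 24 mm high, lying flat near the cover. Origin at the centre of its underside
- frame: bystander: red moulded frame 145 x 120 x 30 mm high, lying flat on the left. Origin at the centre of its underside
Not all that is in view belongs to the job. Leave any black, grey or yellow look-alike of the cover alone.

How it is judged (in metres and radians):
On the way, in this order (a step that is already met when the one before it is completed fails the run):
1. the cover sits seated and level on the rim, let go, with the shutter still shut (horizontal distance between cover and rim below 0.005 m and z of cover in the frame of rim between -0.012 and -0.005 m and angle between cover's own z axis and vertical below 0.05 rad and contact force between the fingers and cover below 0.2 N and value of joint shutter below 0.012 m), for 0.3 s.
2. the shutter is held half open by the gripper (value of joint shutter between 0.033 and 0.047 m and contact force between the fingers and shutter above 4 N), for 0.3 s.
At the end, for the whole second after the job is handed in: The fingers hold the shutter still against its spring (over 4 N) at 40 mm of its 80 mm travel, within 7 mm; the cover, untouched, sits in the rim: within 5 mm of its centre, tilted under 0.05 rad, origin 5 to 12 mm below the rim top, clear of the shutter (all of step 2 and horizontal distance between cover and rim below 0.005 m and z of cover in the frame of rim between -0.012 and -0.005 m and angle between cover's own z axis and vertical below 0.05 rad and contact force between the fingers and cover below 0.2 N and velocity of joint shutter between -0.01 and 0.01 m/s and contact force between cover and shutter below 0.2 N); the arm keeps its last pose, push and grip.
It fails at once if one of the three loose other things is moved by more than 30 mm (distance of any of small_wheel, tape_roll, frame from where it was at the start of the episode above 0.03 m).
It also fails if it takes over 54 s, if anything falls off the work surface, if the arm or the gripper's body presses on something with over 40 N, if the wrist force passes 120 N, or if a joint passes its speed limit or range.

### The arm

A 6-joint arm with a two-finger parallel gripper is mounted at the origin on the work surface. World frame = base frame: x ahead of the robot, y to its left, z up, the work surface at z = 0. Lengths are in mm, angles in rad, forces in N, time in s.
With the tool pointing down it reaches from about 400 to 925 mm from the base axis. Payload 12.5 kg.
Tool frame: the origin (TCP) lies at the centre of the arm's flange, where the gripper is bolted on; the fingertips stand 190 mm ahead of it and the grasp point (between the pads) lies 171 mm ahead of it; z points along the fingers, y is the direction in which the jaws open and shut (so a half turn about z gives the same grasp; the last joint's range is limited). The gripper opens to 95 mm and grips with 3 to 60 N. Pads are 20 mm wide; open, the fingers measure 119 mm over their backs; the gripper's body (75 mm by 180 mm) begins 59 mm behind the grasp point.
Start: joints at [-1.404, 0.491, 1.559, -0, 1.092, -0.106], TCP at [168.413, -601.882, 404.761] pointing down, gripper open.
Joint ranges: [-3.1, 3.1], [-0.84, 2.19], [0.05, 2.79], [-1.13, 4.28], [0.06, 2.93], [-2.69, 2.69]. Speed limits (rad/s): [2.22, 2.22, 2.79, 3.14, 3.14, 3.14].

### API

Orientations are given as [roll, pitch, yaw] about the fixed x, y, z axes, in that order (R = Rz(yaw) Ry(pitch) Rx(roll)).
In Python, from cell import env gives the robot as it stands.
- The arm moves only by the shell command python3 -m pendant 'ROWS'. ROWS is JSON, a list of rows, each an object of numbers: "x", "y", "z": the shift along the tool's x, y, z in units of 150 mm (1.0 is 150 mm); "rx", "ry", "rz": the turn, a rotation vector about the tool's x, y, z in units of 45 degrees (1.0 is 45 degrees); "jaw": the opening, from 0 (shut) to 1 (fully open). In form: [{"x": .., "y": .., "z": .., "rx": .., "ry": .., "rz": .., "jaw": ..}, ...]. A call has 1 to 10 rows; each row is the pose to reach, as a shift and turn from the pose commanded when the call began, along the tool's axes at that moment; what a row does not reach only later rows make up. A row lasts 1/8 s, in which the tool goes at most 62.5 mm and 10.7 degrees, less where a joint would pass 70% of its speed; a pose out of reach is approached as far as the arm can. A call with a number of a shift or a turn outside -1 to 1 is refused whole. A call with a gripper value outside its range is refused whole. The fingers move at their own pace and stop on an object; the grip force is fixed at half the most. Time passes only in rows, so rows that repeat a pose let the fingers close. It gives the time, the measured TCP pose, the force and the opening at its end, in the units of the state.
- env.state(): the state, without advancing time (a new reading comes with each control period).
- env.read_camera(name): name is "scene" or "side" or "wrist"; returns a dict with "img" (384x512x3 uint8, red, green, blue), "fx", "fy", "cx", "cy" (pixels), "rvec" (rotation vector, rad) and "tvec" (3), from world to camera coordinates, as OpenCV has them. Camera axes: x right, y down, z forward; pixel columns grow to the right and rows downward; lengths in mm; the calibration is good to about 2 mm. A picture is of the moment at which its call begins. There is no depth.
- env.job_done(): hands the job in, once; it reports no verdict.
The state is a dict: "t": time; "joints": joint angles; "qvel": joint speeds; "tau": joint torques, N m; "eef_pos": TCP position; "tcp_rot": TCP orientation; "ft_force": force on the tool from outside, world axes, zero at the start; "moment": the same for the moment, N m; "opening": opening from 0.0 (shut) to 1.0 (fully open).
Only numpy, scipy, OpenCV 4.12 (cv2) and the standard library are available. Lean on these libraries where they do the work, as an engineer would, in place of code of your own. Each camera call takes 0.05 s, during which the arm holds its last target.

## Working session

There is one attempt and no reset: what is moved stays moved. The work goes in short steps, Python scripts to look and compute and a shell command to move; the robot and the scene stay as the last step left them, time stands still between calls to the robot, and variables do not carry over. Pictures are saved under pics/ and viewed, and the job is handed in when it is done.

```bash
ls; mkdir -p pics; python3 - <<'E'
from cell import env
import cv2
for n in ["scene","side","wrist"]:
    c=env.read_camera(n); cv2.imwrite(f"pics/{n}0.png",c["img"][:,:,::-1]); print(n,c["fx"],c["fy"],c["cx"],c["cy"],c["rvec"],c["tvec"])
print(env.state())
E
```

```text
pics
scene 365.31273505470926 365.31273505470926 255.5551267303859 199.1169321593075 [ 1.39891793  2.02822312 -0.96595743] [ 148.20943064 -168.07244482 1573.69462723]
side 421.6539777454402 421.6539777454402 256.8787621012725 196.69187045612233 [ 0.96561485 -2.57940759  0.93811285] [ 335.62216627  271.27878545 1239.9994084 ]
wrist 332.4738484841915 332.4738484841915 255.16494587667344 195.55530881663483 [-2.33643179  1.77442141  0.2243987 ] [-624.53269907  -27.45670705  390.73752441]
{'t': 0.15, 'joints': array([-1.40358840e+00,  4.91439167e-01,  1.55929182e+00,  8.92262125e-06,
        1.09171581e+00, -1.05593336e-01]), 'qvel': array([-0.00025112, -0.0033913 , -0.00181956,  0.00033203,  0.00038238,
       -0.00161509]), 'tau': array([ 2.22532261e-03, -6.12897491e+01, -2.58279687e+01,  6.92936126e-02,
        4.73281054e-02, -8.62071374e-05]), 'eef_pos': array([ 168.41861113, -601.86961807,  404.29076803]), 'tcp_rot': array([-3.14074410e+00, -9.78950539e-05,  2.72797101e-01]), 'ft_force': array([ 0.8511273 , -0.26342484, -0.72340225]), 'moment': array([ 0.01481022, -0.03727268, -0.03359388]), 'opening': 1.0012818823973257}
```

View pics/scene0.png

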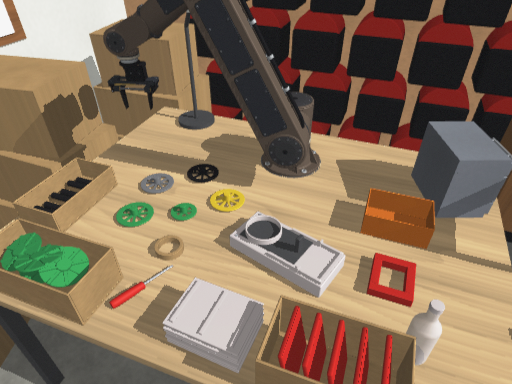

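View pics/side0.png

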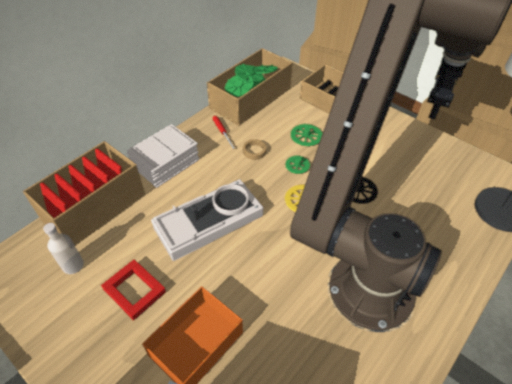

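View pics/wrist0.png

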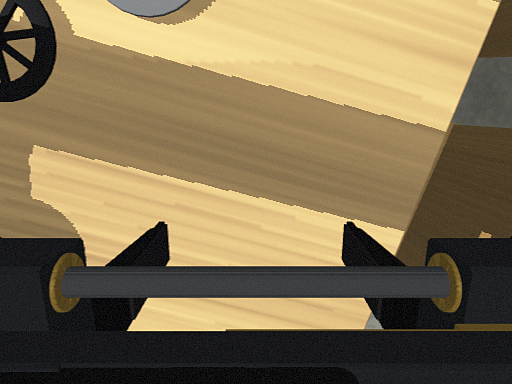

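The scene view shows the cover at about (134,214), the small wheel at (183,212), the tape at (169,247), the rim at (264,230), and the vent running lower-right. In the side view the cover is at (307,134) and the rim at (231,199). I'll zoom in to measure them.

```bash
cat > h.py <<'E'
import numpy as np, cv2
from cell import env
def cam(n): return env.read_camera(n)
def ray(c,uv,z):
    R,_=cv2.Rodrigues(np.array(c["rvec"],float)); t=np.array(c["tvec"],float)
    d=R.T@np.array([(uv[0]-c["cx"])/c["fx"],(uv[1]-c["cy"])/c["fy"],1]); o=-R.T@t
    return o+d*(z-o[2])/d[2]
def proj(c,P):
    K=np.array([[c["fx"],0,c["cx"]],[0,c["fy"],c["cy"]],[0,0,1]])
    return cv2.projectPoints(np.array(P,float).reshape(-1,3),np.array(c["rvec"],float),np.array(c["tvec"],float),K,None)[0].reshape(-1,2)
def crop(c,x0,y0,w,h,s,name):
    im=c["img"][y0:y0+h,x0:x0+w,::-1]; cv2.imwrite(name,cv2.resize(im,None,fx=s,fy=s,interpolation=cv2.INTER_CUBIC))
def top(c,cx,cy,half,mmpp,z,name):
    "rectified top view of plane z; x right in image=-y world, up=+x"
    n=int(2*half/mmpp); g=np.arange(n)*mmpp-half
    Y,X=np.meshgrid(cy-g,cx-g); 
    p=proj(c,np.stack([X,Y,np.full_like(X,z)],-1)).astype(np.float32).reshape(n,n,2)
    im=cv2.remap(np.ascontiguousarray(c["img"][:,:,::-1]),p[...,0],p[...,1],cv2.INTER_CUBIC)
    cv2.imwrite(name,im); return im
E
python3 - <<'E'
from h import *
for n,pc,pr,ps in [("scene",(134,214),(264,230),(183,212)),("side",(307,134),(231,199),(298,164))]:
    c=cam(n)
    print(n,ray(c,pc,14),ray(c,pr,75),ray(c,ps,14))
    hsv=cv2.cvtColor(c["img"],cv2.COLOR_RGB2HSV)
    m=cv2.inRange(hsv,(45,120,60),(85,255,255))
    k,l,s,ce=cv2.connectedComponentsWithStats(m)
    print([(s[i].tolist(),ce[i].round(1)) for i in range(1,k) if s[i][4]>40])
    u,v=map(int,pr); crop(c,u-80,v-60,180,130,4,f"pics/{n}_v.png")
E
```

```text
scene [ 547.54999355 -405.79513114   14.        ] [521.54388461  67.09317053  75.        ] [ 477.12616922 -250.95500375   14.        ]
[([117, 203, 36, 23, 509], array([134.4, 213.7])), ([171, 204, 25, 16, 278], array([183.2, 211.1])), ([1, 233, 88, 54, 3025], array([ 45.2, 261.2]))]
side [ 537.68486266 -407.82046046   14.        ] [499.4129278   64.21272681  75.        ] [ 464.8140462  -254.17856154   14.        ]
[([225, 64, 52, 32, 849], array([246.1,  78.4])), ([292, 125, 30, 21, 296], array([306.2, 134. ])), ([286, 157, 23, 16, 232], array([297.6, 164.2]))]
```

View pics/scene_v.png

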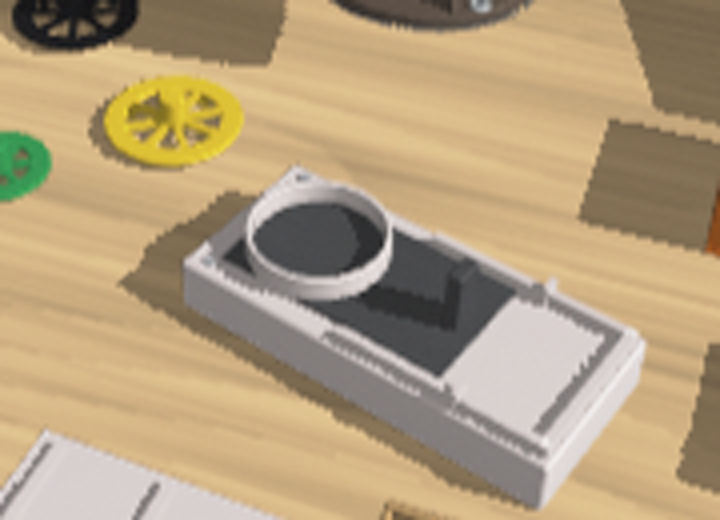

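View pics/side_v.png

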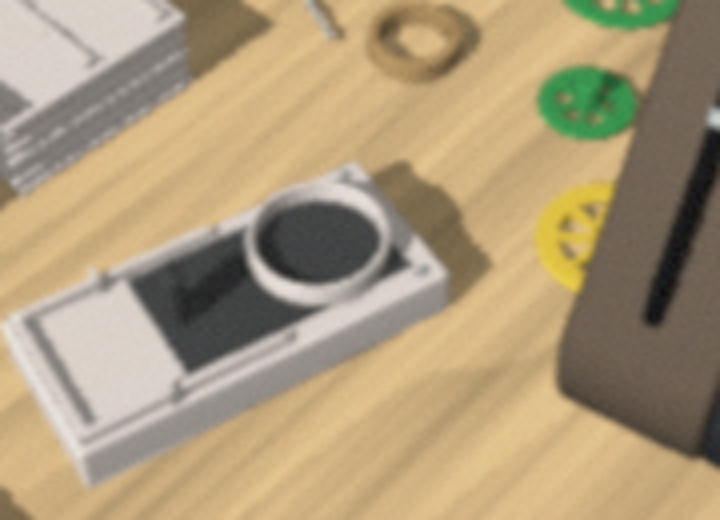

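```bash
cat > fit.py <<'E'
from h import *
from scipy.optimize import least_squares
obs={"scene":((184,170),[((0,0,75),(319.5,234)),((-75,-80,50),(297,167)),((75,-80,50),(184,265)),((75,250,0),(545,508)),((75,-80,0),(186,300)),((0,130,110),(467,263)),((64,170,68),(448,385)),((-64,170,68),(551,281))]),
"side":((151,139),[((0,0,75),(319,241)),((-75,-80,50),(447,272)),((75,-80,50),(355,163)),((-75,250,0),(92,486)),((-75,-80,0),(447,304)),((64,170,68),(97,268)),((-64,170,68),(178,378))])}
cs={n:cam(n) for n in obs}
def T(p,P):
    c,s=np.cos(p[2]),np.sin(p[2]); P=np.array(P,float)
    return np.stack([p[0]+c*P[:,0]-s*P[:,1],p[1]+s*P[:,0]+c*P[:,1],P[:,2]],1)
def res(p,names=("scene","side")):
    r=[]
    for n in names:
        o,l=obs[n]; uv=np.array([(np.array(q)+.5)/4-.5+o for _,q in l])
        r.append(proj(cs[n],T(p,[a for a,_ in l]))-uv)
    return np.concatenate(r)
for nm in [("scene",),("side",),("scene","side")]:
    s=least_squares(lambda p:res(p,nm).ravel(),[510,65,-.2],x_scale=[10,10,.1],loss="soft_l1")
    print(nm,s.x.round(3)); print(res(s.x,nm).round(1).tolist())
# cover: ring outline of the wheel z=14 d128 vs mask contour
def blob(n,seed,z):
    c=cs[n]; m=cv2.inRange(cv2.cvtColor(c["img"],cv2.COLOR_RGB2HSV),(45,120,40),(85,255,255))
    k,l,st,ce=cv2.connectedComponentsWithStats(m)
    i=min((i for i in range(1,k) if st[i][4]>40),key=lambda i:np.hypot(*(ce[i]-seed)))
    cn=max(cv2.findContours((l==i).astype(np.uint8),cv2.RETR_EXTERNAL,cv2.CHAIN_APPROX_NONE)[0],key=len)
    e=cv2.fitEllipse(cv2.convexHull(cn).astype(np.float32)); return ray(c,e[0],z),e
for n,a,b in [("scene",(134,214),(183,212)),("side",(306,134),(298,164))]:
    print(n,blob(n,a,12),blob(n,b,12))
E
python3 fit.py
```

```text
('scene',) [ 5.06557e+02  6.09280e+01 -2.84000e-01]
[[0.3, -1.7], [-0.3, -1.5], [-0.6, -1.1], [-0.2, 0.9], [-0.4, 1.2], [-0.1, 0.8], [3.6, -0.1], [0.2, -0.1]]
('side',) [ 5.09611e+02  5.61920e+01 -2.91000e-01]
[[0.0, -2.9], [1.2, -0.8], [0.5, -2.4], [-0.3, 0.5], [0.9, 0.5], [-0.5, 0.4], [-2.6, 0.9]]
('scene', 'side') [ 5.07076e+02  5.99050e+01 -2.84000e-01]
[[-0.1, -1.7], [-0.6, -1.5], [-1.0, -1.1], [-0.6, 0.9], [-0.8, 1.2], [-0.5, 0.9], [3.2, -0.0], [-0.2, -0.0], [-0.2, -1.9], [1.1, 0.1], [0.1, -1.4], [-0.3, 2.0], [0.8, 1.4], [-0.8, 1.8], [-2.6, 2.3]]
scene (array([ 545.03784548, -406.36541458,   12.        ]), ((134.4085693359375, 213.94772338867188), (22.412630081176758, 37.19941329956055), 75.63468933105469)) (array([ 470.8611686 , -253.60986979,   12.        ]), ((183.2925262451172, 211.16497802734375), (16.10271453857422, 25.39751625061035), 80.54019927978516))
side (array([ 538.73827323, -404.72937903,   12.        ]), ((306.26226806640625, 134.66415405273438), (20.079553604125977, 30.22187042236328), 95.35266876220703)) (array([ 466.39803681, -252.75868148,   12.        ]), ((297.37664794921875, 164.385498046875), (16.268308639526367, 22.667469024658203), 93.448486328125))
```

```bash
cat >> h.py <<'E'
from scipy.spatial.transform import Rotation as Ro
def to(P,yaw=None):
    s=env.state(); R=Ro.from_euler("xyz",s["tcp_rot"]); d=R.inv().apply(np.array(P)-s["eef_pos"])
    print("t",s["t"],"shift units",(d/150).round(3), "mm",d.round(1))
    if yaw is not None:
        rv=(R.inv()*Ro.from_euler("xyz",[np.pi,0,yaw])).as_rotvec(); print("rot units",(rv/(np.pi/4)).round(3))
E
python3 - <<'E'
from h import *
c=cam("wrist"); Rc,_=cv2.Rodrigues(c["rvec"]); o=-Rc.T@c["tvec"]; s=env.state()
R=Ro.from_euler("xyz",s["tcp_rot"])
print("cam in tool",R.inv().apply(o-s["eef_pos"]).round(1)," axis in tool",R.inv().apply(Rc[2]).round(3),"camx",R.inv().apply(Rc[0]).round(3))
to([542-110,-405,404])
to([542,-405,330])
E
```

```text
cam in tool [69.6 -0.1 19.3]  axis in tool [-0.248  0.     0.969] camx [-0.001  1.    -0.   ]
t 0.4 shift units [ 2.046 -0.791  0.005] mm [ 306.9 -118.6    0.7]
t 0.4 shift units [ 2.752 -0.593  0.498] mm [412.8 -88.9  74.7]
```

```bash
python3 -m pendant '[{"x":0.4,"y":-0.1},{"x":0.8,"y":-0.2},{"x":1.0,"y":-0.25}]'; python3 -m pendant '[{"x":0.4,"y":-0.1},{"x":0.8,"y":-0.2},{"x":1.0,"y":-0.25},{"x":1.0,"y":-0.25}]' ; python3 -m pendant '[{"x":0.4,"y":-0.1},{"x":0.4,"y":-0.1},{"x":0.4,"y":-0.1}]'; python3 - <<'E'
from h import *
c=cam("wrist"); cv2.imwrite("pics/w1.png",c["img"][:,:,::-1]); s=env.state(); print(s["eef_pos"],s["tcp_rot"],s["t"])
E
```

```text
[ 168.43723202 -601.86925431  404.72590314] [3.14154338e+00 5.61582065e-06 2.72836938e-01] 0.45invalid input
invalid input
invalid input
```

View pics/w1.png

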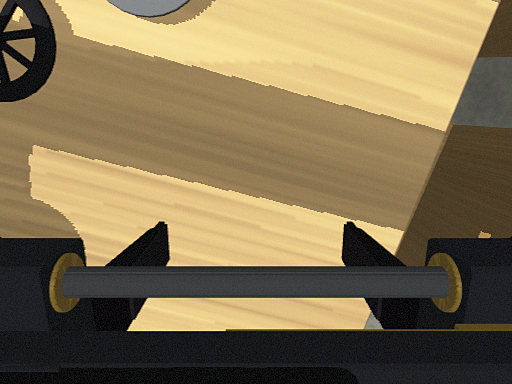

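The arm didn't move: the rows were refused, probably because every row needs all its keys. I'll fill them in.

```bash
python3 -m pendant '[{"x":0.4,"y":-0.1,"z":0,"rx":0,"ry":0,"rz":0,"jaw":1},{"x":0.8,"y":-0.2,"z":0,"rx":0,"ry":0,"rz":0,"jaw":1},{"x":1.0,"y":-0.25,"z":0,"rx":0,"ry":0,"rz":0,"jaw":1}]'
```

```text
t: 0.82
eef_pos: [304.9, -523.8, 404.9]
tcp_rot: [3.141, -0.0, 0.274]
ft_force: [0.9, 0.4, -0.1]
opening: 1.003
```

```bash
python3 -m pendant '[{"x":0.4,"y":-0.1,"z":0,"rx":0,"ry":0,"rz":0,"jaw":1},{"x":0.8,"y":-0.2,"z":0,"rx":0,"ry":0,"rz":0,"jaw":1},{"x":1.0,"y":-0.25,"z":0,"rx":0,"ry":0,"rz":0,"jaw":1}]';python3 -m pendant '[{"x":0.4,"y":-0.1,"z":0,"rx":0,"ry":0,"rz":0,"jaw":1},{"x":0.4,"y":-0.1,"z":0,"rx":0,"ry":0,"rz":0,"jaw":1},{"x":0.4,"y":-0.1,"z":0,"rx":0,"ry":0,"rz":0,"jaw":1}]'; python3 - <<'E'
from h import *
c=cam("wrist"); cv2.imwrite("pics/w2.png",c["img"][:,:,::-1]); s=env.state(); print(s["eef_pos"],s["tcp_rot"],s["t"])
E
```

```text
t: 1.2
eef_pos: [439.3, -447.1, 404.8]
tcp_rot: [3.141, -0.0, 0.275]
ft_force: [-0.1, -1.2, 0.2]
opening: 1.001
t: 1.58
eef_pos: [490.7, -418.2, 404.6]
tcp_rot: [-3.141, 0.0, 0.273]
ft_force: [0.7, -1.0, 0.3]
opening: 0.996
[ 490.22475966 -418.63818297  404.70867367] [3.14157503e+00 3.21263221e-04 2.72347573e-01] 1.625
```

View pics/w2.png

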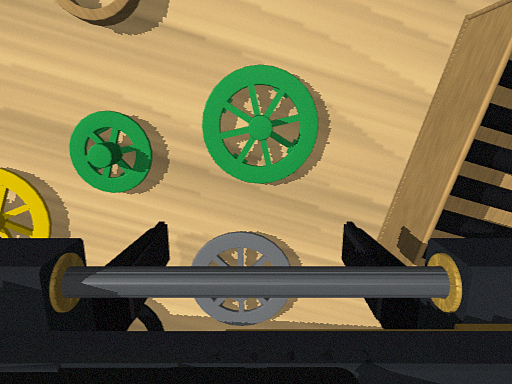

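The wrist view shows the cover's ring centred at about (261,124), the small wheel at (110,151), a grey look-alike at (240,278), and the tape at the top left.

```bash
cat > gfit.py <<'E'
from h import *
from scipy.optimize import least_squares
def greens(c,z=14,r=64,minA=1500):
    m=cv2.inRange(cv2.cvtColor(c["img"],cv2.COLOR_RGB2HSV),(45,100,40),(85,255,255))
    k,l,st,ce=cv2.connectedComponentsWithStats(m); out=[]
    for i in range(1,k):
        if st[i][4]<minA: continue
        cn=max(cv2.findContours((l==i).astype(np.uint8),cv2.RETR_EXTERNAL,cv2.CHAIN_APPROX_NONE)[0],key=len)
        h=cv2.convexHull(cn).reshape(-1,2)
        P=np.array([ray(c,q,z) for q in h])[:,:2]
        s=least_squares(lambda p:np.hypot(*(P-p[:2]).T)-p[2],[*P.mean(0),r],loss="soft_l1")
        out.append((s.x.round(1),np.abs(s.fun).mean().round(2),ce[i].round(0)))
    return out
E
python3 - <<'E'
from gfit import *
c=cam("wrist")
for o in greens(c): print(o)
# knob centre by colour? print projected knob for fit
o=[g for g in greens(c) if g[0][2]>55][0][0]
print(proj(c,[[o[0],o[1],40],[o[0],o[1],14]]))
crop(c,190,55,140,140,4,"pics/w2c.png")
to([o[0],o[1],405])
E
```

```text
(array([ 542.7, -408.6,   63.4]), np.float64(0.11), array([259., 123.]))
(array([ 470.3, -255.9,   45.6]), np.float64(0.15), array([109., 151.]))
[[259.54657773 126.84240419]
 [259.23524795 125.69210309]]
t 1.675 shift units [ 0.357  0.028 -0.002] mm [53.5  4.3 -0.2]
```

View pics/w2c.png

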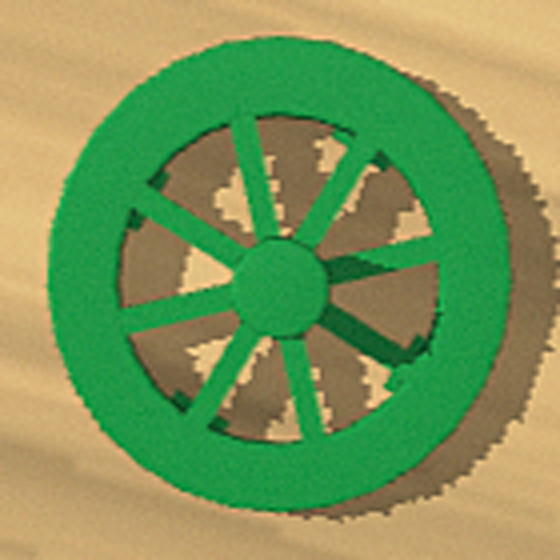

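```bash
python3 -m pendant '[{"x":0.357,"y":0.028,"z":0.2,"rx":0,"ry":0,"rz":0,"jaw":0.6},{"x":0.357,"y":0.028,"z":0.6,"rx":0,"ry":0,"rz":0,"jaw":0.6},{"x":0.357,"y":0.028,"z":0.9,"rx":0,"ry":0,"rz":0,"jaw":0.6},{"x":0.357,"y":0.028,"z":0.9,"rx":0,"ry":0,"rz":0,"jaw":0.6}]'; python3 - <<'E'
from gfit import *
c=cam("wrist"); cv2.imwrite("pics/w3.png",c["img"][:,:,::-1])
for o in greens(c): print(o)
to([542.6,-408.8,208])
E
```

```text
t: 2.17
eef_pos: [542.3, -408.5, 266.9]
tcp_rot: [-3.137, 0.003, 0.271]
ft_force: [-0.0, 0.3, -0.2]
opening: 0.64
(array([ 543. , -408.5,   63.3]), np.float64(0.11), array([257., 191.]))
(array([ 478.9, -259.6,   39. ]), np.float64(1.37), array([ 39., 220.]))
t 2.225 shift units [-0.002 -0.     0.411] mm [-0.2 -0.  61.6]
```

View pics/w3.png

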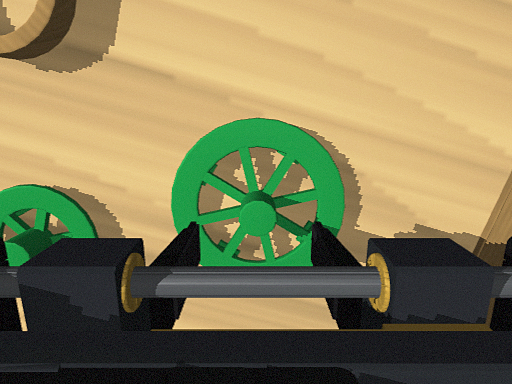

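The knob at (258,213) is centred between the fingers. I'll go down and grip.

```bash
python3 -m pendant '[{"x":0,"y":0,"z":0.2,"rx":0,"ry":0,"rz":0,"jaw":0.6},{"x":0,"y":0,"z":0.36,"rx":0,"ry":0,"rz":0,"jaw":0.6},{"x":0,"y":0,"z":0.4,"rx":0,"ry":0,"rz":0,"jaw":0.5},{"x":0,"y":0,"z":0.4,"rx":0,"ry":0,"rz":0,"jaw":0.2},{"x":0,"y":0,"z":0.4,"rx":0,"ry":0,"rz":0,"jaw":0},{"x":0,"y":0,"z":0.4,"rx":0,"ry":0,"rz":0,"jaw":0},{"x":0,"y":0,"z":0.4,"rx":0,"ry":0,"rz":0,"jaw":0}]'
```

```text
t: 3.1
eef_pos: [543.7, -408.0, 211.0]
tcp_rot: [3.14, -0.001, 0.273]
ft_force: [-0.9, -0.6, 6.2]
opening: 0.268
```

```bash
python3 -m pendant '[{"x":0,"y":0,"z":-0.1,"rx":0,"ry":0,"rz":0,"jaw":0},{"x":0,"y":0,"z":-0.4,"rx":0,"ry":0,"rz":0,"jaw":0},{"x":0,"y":0,"z":-0.8,"rx":0,"ry":0,"rz":0,"jaw":0},{"x":0,"y":0,"z":-1,"rx":0,"ry":0,"rz":0,"jaw":0}]'; python3 - <<'E'
from gfit import *
c=cam("wrist"); cv2.imwrite("pics/w4.png",c["img"][:,:,::-1])
E
```

```text
t: 3.6
eef_pos: [543.5, -407.7, 364.1]
tcp_rot: [3.138, -0.002, 0.273]
ft_force: [1.1, 0.5, -1.4]
opening: 0.262
```

View pics/w4.png

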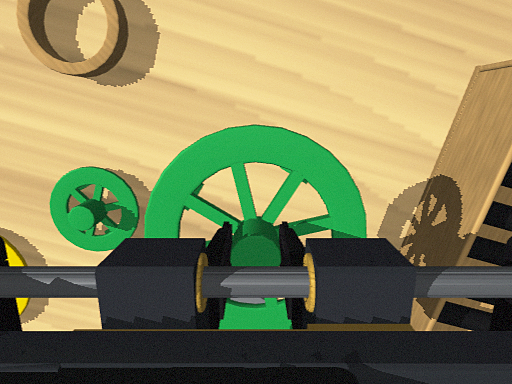

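```bash
python3 - <<'E'
from h import *
to([443,-40,430],1.0)
E
```

```text
t 3.65 shift units [ 0.016 -2.539 -0.436] mm [   2.4 -380.9  -65.4]
rot units [ 0.01  -0.002 -0.926]
```

```bash
python3 -m pendant '[{"x":0,"y":-0.2,"z":-0.2,"rx":0,"ry":0,"rz":0,"jaw":0},{"x":0,"y":-0.55,"z":-0.4,"rx":0,"ry":0,"rz":0,"jaw":0},{"x":0,"y":-0.9,"z":-0.43,"rx":0,"ry":0,"rz":0,"jaw":0},{"x":0,"y":-1,"z":-0.43,"rx":0,"ry":0,"rz":0,"jaw":0}]'
python3 -m pendant '[{"x":0,"y":-0.35,"z":0,"rx":0,"ry":0,"rz":0,"jaw":0},{"x":0,"y":-0.7,"z":0,"rx":0,"ry":0,"rz":0,"jaw":0},{"x":0,"y":-1,"z":0,"rx":0,"ry":0,"rz":0,"jaw":0}]'
python3 -m pendant '[{"x":0,"y":-0.25,"z":0,"rx":0,"ry":0,"rz":-0.2,"jaw":0},{"x":0,"y":-0.45,"z":0,"rx":0,"ry":0,"rz":-0.4,"jaw":0},{"x":0,"y":-0.54,"z":0,"rx":0,"ry":0,"rz":-0.6,"jaw":0},{"x":0,"y":-0.54,"z":0,"rx":0,"ry":0,"rz":-0.8,"jaw":0},{"x":0,"y":-0.54,"z":0,"rx":0,"ry":0,"rz":-0.926,"jaw":0},{"x":0,"y":-0.54,"z":0,"rx":0,"ry":0,"rz":-0.926,"jaw":0}]'
python3 - <<'E'
from gfit import *
c=cam("wrist"); cv2.imwrite("pics/w5.png",c["img"][:,:,::-1]); print(env.state()["joints"])
E
```

```text
t: 4.15
eef_pos: [502.3, -260.9, 425.3]
tcp_rot: [3.141, -0.001, 0.274]
ft_force: [0.2, -0.1, -0.7]
opening: 0.267
t: 4.53
eef_pos: [462.2, -117.8, 424.1]
tcp_rot: [-3.141, 0.0, 0.273]
ft_force: [-0.7, 0.2, -1.3]
opening: 0.27
t: 5.28
eef_pos: [441.1, -41.2, 424.1]
tcp_rot: [-3.142, 0.0, 0.999]
ft_force: [-0.7, -0.6, -1.0]
opening: 0.267
[-2.42357151e-01  2.07701735e-01  1.95479592e+00 -1.54521457e-04
  9.79299677e-01  3.30940497e-01]
```

View pics/w5.png

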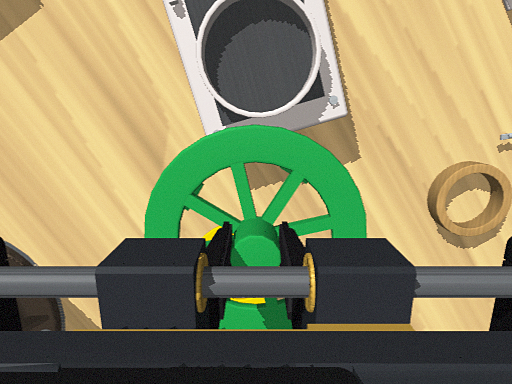

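The rim's ring is centred near (258,52), with its top cut off by the image edge. I'll back off a little to see all of it.

```bash
python3 -m pendant '[{"x":-0.17,"y":0,"z":-0.2,"rx":0,"ry":0,"rz":0,"jaw":0},{"x":-0.17,"y":0,"z":-0.2,"rx":0,"ry":0,"rz":0,"jaw":0},{"x":-0.17,"y":0,"z":-0.2,"rx":0,"ry":0,"rz":0,"jaw":0}]'
python3 - <<'E'
from gfit import *
c=cam("wrist"); cv2.imwrite("pics/w6.png",c["img"][:,:,::-1])
crop(c,170,0,190,150,4,"pics/w6c.png")
to([507,60,320])
E
```

```text
t: 5.7
eef_pos: [427.2, -62.3, 453.7]
tcp_rot: [-3.141, -0.0, 0.998]
ft_force: [0.4, 0.5, -2.2]
opening: 0.267
t 5.75 shift units [0.973 0.007 0.89 ] mm [145.9   1.1 133.5]
```

View pics/w6c.png

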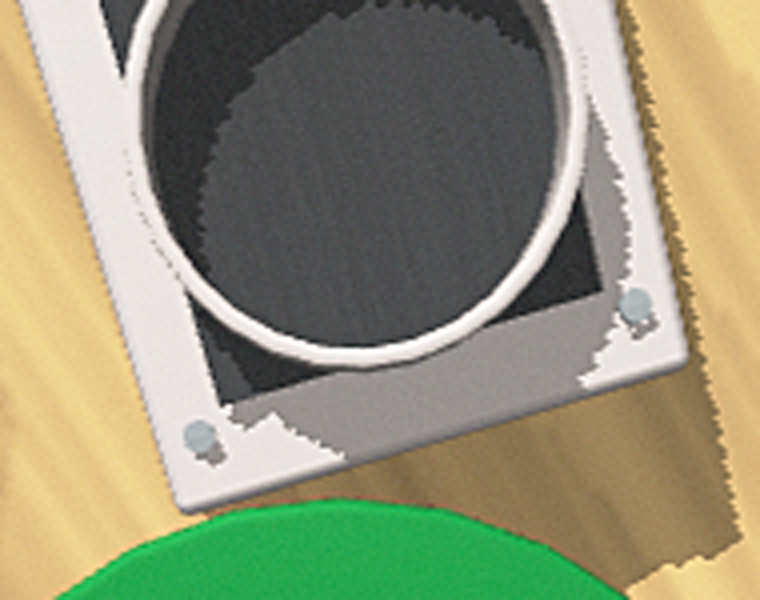

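```bash
cat > rim.py <<'E'
from h import *
from scipy.optimize import least_squares
def rimfit(c,g=(507,60),name=None):
    gray=cv2.cvtColor(c["img"],cv2.COLOR_RGB2GRAY).astype(np.float32)
    g=np.array(g,float); pts=[]
    for a in np.radians(np.arange(0,360,3)):
        r=np.arange(35,68,.25); P=np.stack([g[0]+r*np.cos(a),g[1]+r*np.sin(a),0*r+75],1)
        uv=proj(c,P).astype(np.float32)
        if uv[:,1].min()<1 or uv[:,1].max()>382: continue
        v=cv2.remap(gray,uv[:,0].reshape(1,-1),uv[:,1].reshape(1,-1),cv2.INTER_LINEAR)[0]
        i=np.argmax(v>185)
        if i>0: pts.append(P[i,:2])
    P=np.array(pts)
    s=least_squares(lambda p:np.hypot(*(P-p).T)-53,g,loss="soft_l1"); s2=least_squares(lambda p:np.hypot(*(P-p[:2]).T)-p[2],[*g,53],loss="soft_l1")
    print(len(P),s.x.round(1),np.abs(s.fun).mean().round(2),s2.x.round(1),np.abs(s2.fun).mean().round(2))
    if name:
        im=c["img"][:,:,::-1].copy(); im=cv2.resize(im,None,fx=4,fy=4,interpolation=cv2.INTER_CUBIC)
        for rr,col in((53,(0,0,255)),(58,(255,0,0))):
            a=np.linspace(0,2*np.pi,200); uv=proj(c,np.stack([s.x[0]+rr*np.cos(a),s.x[1]+rr*np.sin(a),0*a+75],1))
            cv2.polylines(im,[np.round((uv+.5)*4-.5).astype(int)],True,col,1)
        u=proj(c,[[*s.x,75]])[0]*4; x0=int(max(0,u[0]-400)); y0=int(max(0,u[1]-300)); cv2.imwrite(name,im[y0:y0+600,x0:x0+800])
    return s.x
E
python3 - <<'E'
from rim import *
c=cam("wrist"); p=rimfit(c); p=rimfit(c,p,"pics/w6f.png"); to([*p,330])
E
```

```text
75 [508.8  58.9] 0.22 [508.9  59.1  53.2] 0.19
75 [508.7  58.9] 0.24 [508.9  59.1  53.3] 0.19
t 5.8 shift units [0.972 0.022 0.823] mm [145.9   3.2 123.4]
```

View pics/w6f.png

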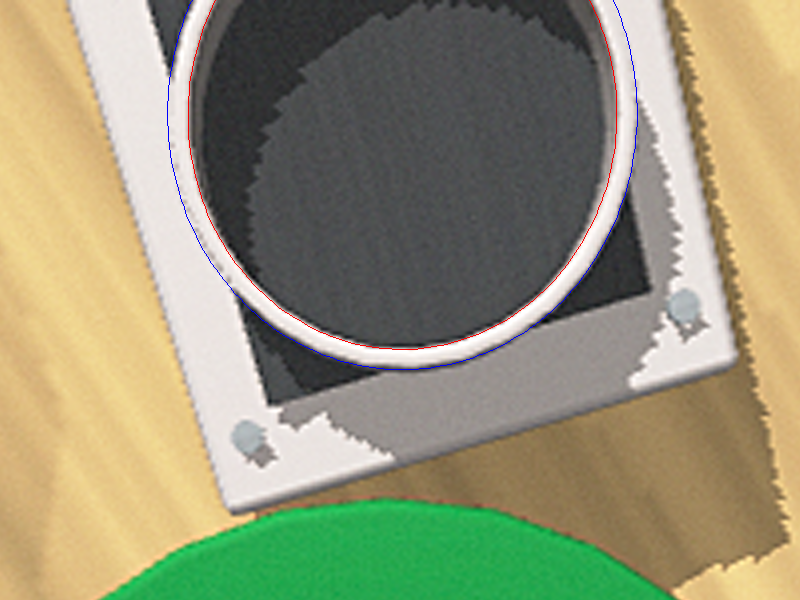

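```bash
python3 -m pendant '[{"x":0.4,"y":0.01,"z":0.2,"rx":0,"ry":0,"rz":0,"jaw":0},{"x":0.7,"y":0.02,"z":0.4,"rx":0,"ry":0,"rz":0,"jaw":0},{"x":0.97,"y":0.02,"z":0.6,"rx":0,"ry":0,"rz":0,"jaw":0},{"x":0.97,"y":0.02,"z":0.8,"rx":0,"ry":0,"rz":0,"jaw":0},{"x":0.97,"y":0.02,"z":0.8,"rx":0,"ry":0,"rz":0,"jaw":0}]'
python3 - <<'E'
from rim import *
to([508.8,59,290])
for n,(x,y) in {"scene":(204,160),"side":(171,119)}.items(): crop(cam(n),x,y,130,110,4,f"pics/{n}7.png")
E
```

```text
t: 6.42
eef_pos: [508.1, 59.1, 331.9]
tcp_rot: [-3.137, 0.003, 1.001]
ft_force: [-0.2, 1.0, -0.0]
opening: 0.266
t 6.425 shift units [0.002 0.006 0.28 ] mm [ 0.4  0.9 41.9]
```

View pics/scene7.png

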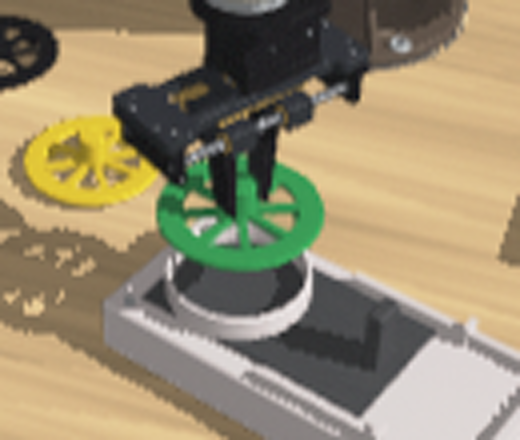

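View pics/side7.png

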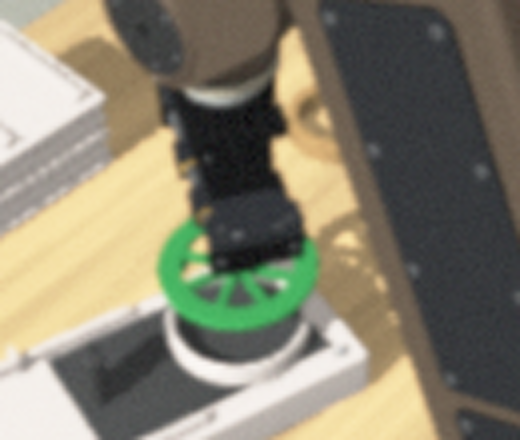

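```bash
python3 -m pendant '[{"x":0,"y":0,"z":0.12,"rx":0,"ry":0,"rz":0,"jaw":0},{"x":0,"y":0,"z":0.22,"rx":0,"ry":0,"rz":0,"jaw":0},{"x":0,"y":0,"z":0.28,"rx":0,"ry":0,"rz":0,"jaw":0},{"x":0,"y":0,"z":0.3,"rx":0,"ry":0,"rz":0,"jaw":0}]'
python3 -m pendant '[{"x":0,"y":0,"z":0.03,"rx":0,"ry":0,"rz":0,"jaw":0},{"x":0,"y":0,"z":0.04,"rx":0,"ry":0,"rz":0,"jaw":0},{"x":0,"y":0,"z":0.04,"rx":0,"ry":0,"rz":0,"jaw":0}]'
```

```text
t: 7.02
eef_pos: [508.3, 58.3, 289.0]
tcp_rot: [-3.141, 0.0, 1.0]
ft_force: [-0.4, 0.4, -1.4]
opening: 0.268
t: 7.4
eef_pos: [508.3, 58.4, 283.3]
tcp_rot: [3.141, 0.0, 1.0]
ft_force: [0.4, 0.3, -1.2]
opening: 0.266
```

```bash
python3 -m pendant '[{"x":0,"y":0,"z":0.02,"rx":0,"ry":0,"rz":0,"jaw":0},{"x":0,"y":0,"z":0.03,"rx":0,"ry":0,"rz":0,"jaw":0},{"x":0,"y":0,"z":0.03,"rx":0,"ry":0,"rz":0,"jaw":0}]'
python3 -m pendant '[{"x":0,"y":0,"z":0.01,"rx":0,"ry":0,"rz":0,"jaw":0},{"x":0,"y":0,"z":0.02,"rx":0,"ry":0,"rz":0,"jaw":0},{"x":0,"y":0,"z":0.02,"rx":0,"ry":0,"rz":0,"jaw":0}]'
python3 -m pendant '[{"x":0,"y":0,"z":0.01,"rx":0,"ry":0,"rz":0,"jaw":0},{"x":0,"y":0,"z":0.02,"rx":0,"ry":0,"rz":0,"jaw":0},{"x":0,"y":0,"z":0.02,"rx":0,"ry":0,"rz":0,"jaw":0}]'
```

```text
t: 7.78
eef_pos: [508.2, 58.4, 278.6]
tcp_rot: [-3.141, 0.0, 1.0]
ft_force: [-0.4, -0.2, -2.0]
opening: 0.267
t: 8.15
eef_pos: [508.0, 58.5, 277.8]
tcp_rot: [3.14, -0.001, 1.0]
ft_force: [-8.1, -0.6, 29.4]
opening: 0.267
t: 8.52
eef_pos: [508.1, 58.9, 275.8]
tcp_rot: [3.139, -0.002, 1.0]
ft_force: [-10.1, 4.4, 41.5]
opening: 0.266
```

Contact came at a TCP height of about 277 mm, as expected for a seated cover. I'll ease off, open the jaws and look.

```bash
python3 -m pendant '[{"x":0,"y":0,"z":-0.025,"rx":0,"ry":0,"rz":0,"jaw":0},{"x":0,"y":0,"z":-0.025,"rx":0,"ry":0,"rz":0,"jaw":0},{"x":0,"y":0,"z":-0.025,"rx":0,"ry":0,"rz":0,"jaw":0.6},{"x":0,"y":0,"z":-0.025,"rx":0,"ry":0,"rz":0,"jaw":0.6},{"x":0,"y":0,"z":-0.025,"rx":0,"ry":0,"rz":0,"jaw":0.6},{"x":0,"y":0,"z":-0.025,"rx":0,"ry":0,"rz":0,"jaw":0.6}]'
python3 -m pendant '[{"x":0,"y":0,"z":-0.15,"rx":0,"ry":0,"rz":0,"jaw":0.6},{"x":0,"y":0,"z":-0.4,"rx":0,"ry":0,"rz":0,"jaw":0.6},{"x":0,"y":0,"z":-0.8,"rx":0,"ry":0,"rz":0,"jaw":0.6},{"x":-0.3,"y":0,"z":-1,"rx":0,"ry":0,"rz":0,"jaw":0.6},{"x":-0.4,"y":0,"z":-1,"rx":0,"ry":0,"rz":0,"jaw":0.6},{"x":-0.4,"y":0,"z":-1,"rx":0,"ry":0,"rz":0,"jaw":0.6}]'
python3 - <<'E'
from gfit import *
c=cam("wrist"); cv2.imwrite("pics/w8.png",c["img"][:,:,::-1])
for o in greens(c,81): print(o)
for n,(x,y) in {"scene":(204,160),"side":(171,139)}.items(): crop(cam(n),x,y,130,110,4,f"pics/{n}8.png")
E
```

```text
t: 9.28
eef_pos: [508.3, 58.4, 276.3]
tcp_rot: [-3.142, 0.0, 1.0]
ft_force: [-0.4, 1.0, -0.4]
opening: 0.585
t: 10.02
eef_pos: [475.5, 7.5, 425.9]
tcp_rot: [-3.141, 0.0, 0.998]
ft_force: [-0.0, 0.4, -0.8]
opening: 0.599
(array([507.3,  56.7,  63.4]), np.float64(0.19), array([255., 118.]))
```

View pics/w8.png

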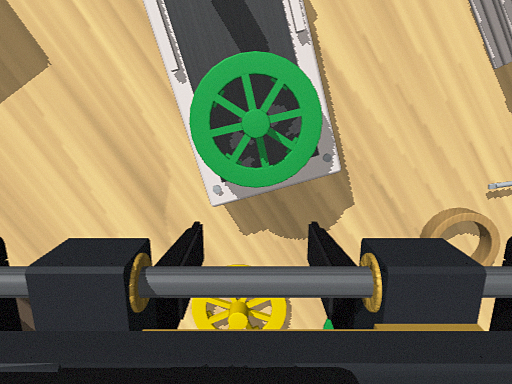

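View pics/side8.png

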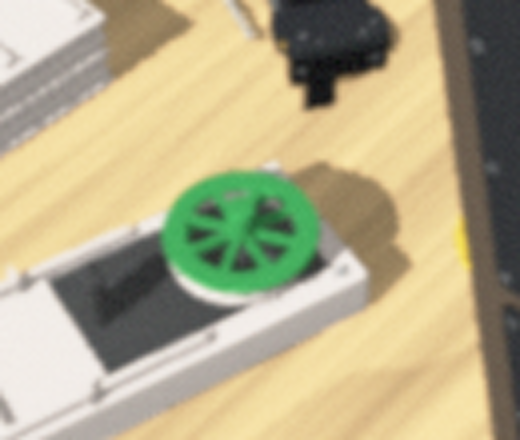

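View pics/scene8.png

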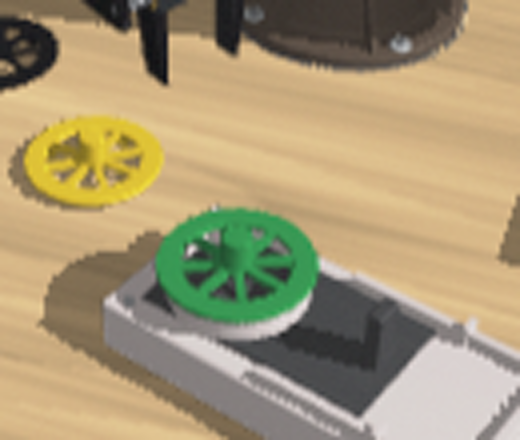

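The cover is seated and level: the ring fits as concentric at z=81 and is about 2.7 mm from the rim centre. Next I'll move over to view the tab, turning the tool towards the vent's axes.

```bash
python3 - <<'E'
from h import *
to([466,205,410],-0.284)
E
```

```text
t 10.175 shift units [ 1.066 -0.766  0.103] mm [ 159.9 -114.9   15.5]
rot units [-1.000e-03  2.000e-03  1.635e+00]
```

```bash
python3 -m pendant '[{"x":0.2,"y":-0.15,"z":0,"rx":0,"ry":0,"rz":0.2,"jaw":0.6},{"x":0.4,"y":-0.3,"z":0,"rx":0,"ry":0,"rz":0.4,"jaw":0.6},{"x":0.6,"y":-0.45,"z":0,"rx":0,"ry":0,"rz":0.6,"jaw":0.6},{"x":0.8,"y":-0.6,"z":0.1,"rx":0,"ry":0,"rz":0.8,"jaw":0.6},{"x":1,"y":-0.75,"z":0.1,"rx":0,"ry":0,"rz":1,"jaw":0.6},{"x":1,"y":-0.75,"z":0.1,"rx":0,"ry":0,"rz":1,"jaw":0.6}]'
python3 -m pendant '[{"x":0,"y":0,"z":0,"rx":0,"ry":0,"rz":0.2,"jaw":0.6},{"x":0,"y":0,"z":0,"rx":0,"ry":0,"rz":0.4,"jaw":0.6},{"x":0,"y":0,"z":0,"rx":0,"ry":0,"rz":0.635,"jaw":0.6},{"x":0,"y":0,"z":0,"rx":0,"ry":0,"rz":0.635,"jaw":0.6}]'
python3 - <<'E'
from h import *
c=cam("wrist"); cv2.imwrite("pics/w9.png",c["img"][:,:,::-1]); print(env.state()["joints"].round(2))
E
```

```text
t: 10.92
eef_pos: [462.1, 197.5, 410.2]
tcp_rot: [-3.142, 0.002, 0.217]
ft_force: [-0.5, 0.4, -0.6]
opening: 0.6
t: 11.42
eef_pos: [462.4, 194.8, 410.9]
tcp_rot: [3.141, 0.001, -0.281]
ft_force: [-0.3, -0.6, 0.3]
opening: 0.6
[ 0.27  0.31  1.85 -0.    0.99  2.12]
```

View pics/w9.png

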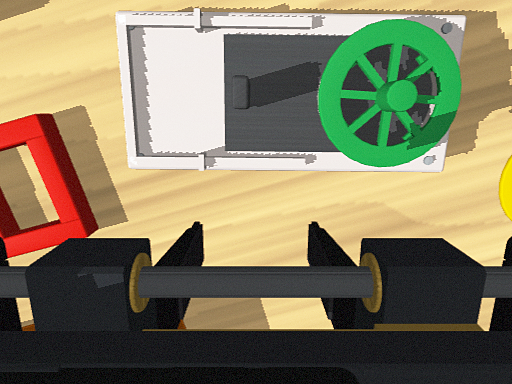

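The tab's top is at about (240,92) and the two ribs at about (197,18) and (204,160). The vent lies almost square to the tool. Zooming in.

```bash
python3 - <<'E'
from h import *
c=cam("wrist"); crop(c,180,0,150,175,4,"pics/w9c.png")
v=-.284
for v in (-.284,-.30,-.315):
  Rz=np.array([[np.cos(v),-np.sin(v)],[np.sin(v),np.cos(v)]])
  L=lambda p:np.array([*(np.array([508.8,59])+Rz@p[:2]),p[2]])
  print(v,[proj(c,[L(p)])[0].round(1).tolist() for p in [(0,130,110),(64,170,68),(-64,170,68),(75,250,50),(-75,250,50)]])
E
```

```text
-0.284 [[240.0, 93.5], [196.3, 20.1], [201.5, 163.6], [113.0, 11.7], [127.7, 171.1]]
-0.3 [[240.0, 90.8], [197.4, 16.7], [200.4, 160.8], [113.9, 7.0], [126.3, 167.3]]
-0.315 [[240.0, 88.3], [198.4, 13.5], [199.4, 158.2], [114.8, 2.5], [124.9, 163.7]]
```

View pics/w9c.png

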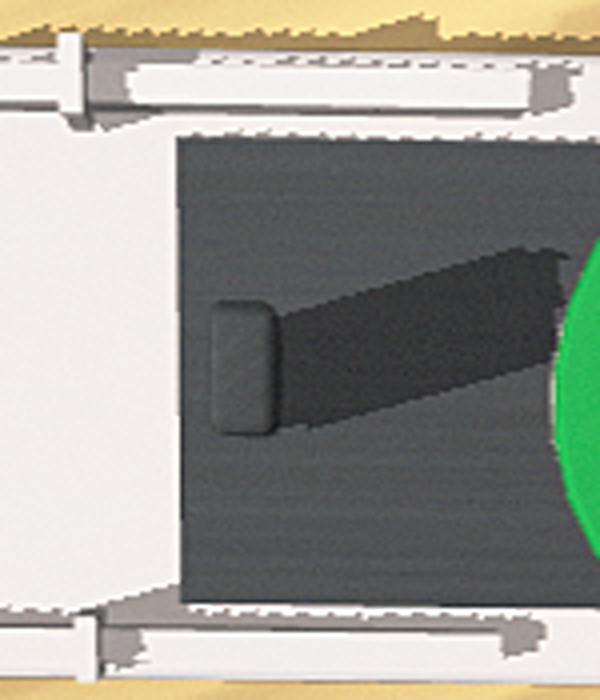

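```bash
python3 - <<'E'
from h import *
c=cam("wrist"); p=ray(c,(240.4,92.2),110); print(p)
a=ray(c,(197.4,20),68);b=ray(c,(201.6,161.9),68);print(a,b,(a+b)/2,np.linalg.norm(a-b)); d=a-b; print(np.arctan2(d[1],d[0]))
to([545.5,183.7,255],-0.285)
to([p[0],p[1],255])
E
```

```text
[546.13204467 183.21890021 110.        ]
[617.71020559 203.36790293  68.        ] [496.59322903 239.59171383  68.        ] [557.15171731 221.47980838  68.        ] 126.41790413808458
-0.29061364729597267
t 11.575 shift units [ 0.554 -0.082  1.041] mm [ 83.1 -12.3 156.1]
rot units [0.    0.    0.007]
t 11.575 shift units [ 0.559 -0.08   1.041] mm [ 83.8 -12.  156.1]
```

```bash
python3 -m pendant '[{"x":0.3,"y":-0.04,"z":0,"rx":0,"ry":0,"rz":0.01,"jaw":0.6},{"x":0.556,"y":-0.081,"z":0.15,"rx":0,"ry":0,"rz":0.01,"jaw":0.6},{"x":0.556,"y":-0.081,"z":0.4,"rx":0,"ry":0,"rz":0.01,"jaw":0.6},{"x":0.556,"y":-0.081,"z":0.6,"rx":0,"ry":0,"rz":0.01,"jaw":0.6},{"x":0.556,"y":-0.081,"z":0.6,"rx":0,"ry":0,"rz":0.01,"jaw":0.6}]'
python3 - <<'E'
from h import *
c=cam("wrist"); cv2.imwrite("pics/w10.png",c["img"][:,:,::-1]);to([545.8,183.5,255],-0.287)
E
```

```text
t: 12.2
eef_pos: [545.6, 183.1, 319.7]
tcp_rot: [3.14, 0.004, -0.29]
ft_force: [-0.4, -0.5, 0.3]
opening: 0.599
t 12.25 shift units [-0.001 -0.002  0.442] mm [-0.1 -0.3 66.3]
rot units [ 0.001  0.001 -0.004]
```

View pics/w10.png

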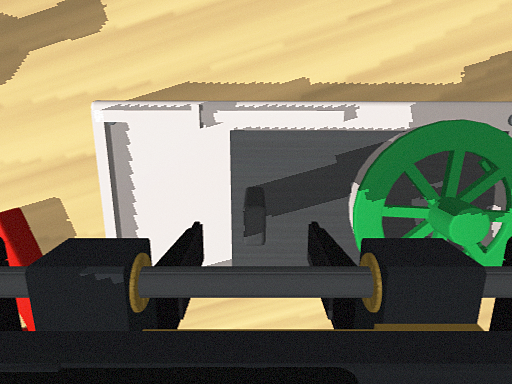

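The tab at (256,215) is centred between the fingers and the cover is clear. I'll go down and grip it.

```bash
python3 -m pendant '[{"x":0,"y":0,"z":0,"rx":0,"ry":0,"rz":0,"jaw":0.45},{"x":0,"y":0,"z":0.15,"rx":0,"ry":0,"rz":0,"jaw":0.45},{"x":0,"y":0,"z":0.3,"rx":0,"ry":0,"rz":0,"jaw":0.45},{"x":0,"y":0,"z":0.4,"rx":0,"ry":0,"rz":0,"jaw":0.45},{"x":0,"y":0,"z":0.42,"rx":0,"ry":0,"rz":0,"jaw":0.45},{"x":0,"y":0,"z":0.42,"rx":0,"ry":0,"rz":0,"jaw":0.45}]'
python3 -m pendant '[{"x":0,"y":0,"z":0,"rx":0,"ry":0,"rz":0,"jaw":0.3},{"x":0,"y":0,"z":0,"rx":0,"ry":0,"rz":0,"jaw":0.15},{"x":0,"y":0,"z":0,"rx":0,"ry":0,"rz":0,"jaw":0},{"x":0,"y":0,"z":0,"rx":0,"ry":0,"rz":0,"jaw":0},{"x":0,"y":0,"z":0,"rx":0,"ry":0,"rz":0,"jaw":0}]'
python3 - <<'E'
from h import *
c=cam("wrist"); cv2.imwrite("pics/w11.png",c["img"][:,:,::-1]); s=env.state(); R=Ro.from_euler("xyz",s["tcp_rot"]); print(R.inv().apply([11.1,38.4,0])/150,s["eef_pos"])
E
```

```text
t: 13.0
eef_pos: [545.9, 183.3, 259.1]
tcp_rot: [-3.141, -0.001, -0.292]
ft_force: [0.2, -0.2, -0.8]
opening: 0.451
t: 13.62
eef_pos: [545.7, 183.3, 258.6]
tcp_rot: [-3.141, -0.0, -0.292]
ft_force: [-0.1, 2.2, 2.3]
opening: 0.144
[-2.80248265e-03 -2.66466024e-01  6.39279006e-05] [545.7351408  183.33895756 258.61919417]
```

View pics/w11.png

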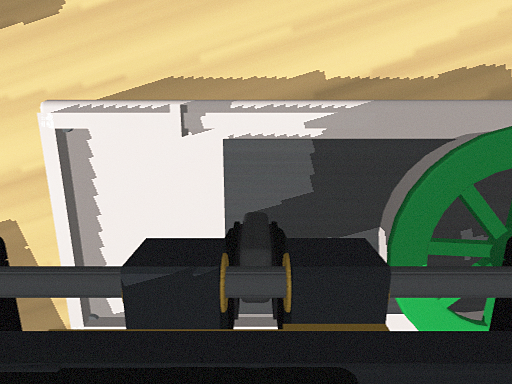

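```bash
python3 -m pendant '[{"x":0,"y":-0.03,"z":0,"rx":0,"ry":0,"rz":0,"jaw":0},{"x":0,"y":-0.07,"z":0,"rx":0,"ry":0,"rz":0,"jaw":0},{"x":0,"y":-0.11,"z":0,"rx":0,"ry":0,"rz":0,"jaw":0},{"x":0,"y":-0.15,"z":0,"rx":0,"ry":0,"rz":0,"jaw":0},{"x":0,"y":-0.19,"z":0,"rx":0,"ry":0,"rz":0,"jaw":0},{"x":-0.002,"y":-0.23,"z":0,"rx":0,"ry":0,"rz":0,"jaw":0},{"x":-0.003,"y":-0.26,"z":0,"rx":0,"ry":0,"rz":0,"jaw":0},{"x":-0.003,"y":-0.268,"z":0,"rx":0,"ry":0,"rz":0,"jaw":0},{"x":-0.003,"y":-0.268,"z":0,"rx":0,"ry":0,"rz":0,"jaw":0}]'
python3 - <<'E'
from h import *
c=cam("wrist"); cv2.imwrite("pics/w12.png",c["img"][:,:,::-1]); s=env.state(); d=s["eef_pos"]-[545.74,183.34,258.6]; print(d,np.hypot(*d[:2]),s["ft_force"])
for n,(x,y) in {"scene":(234,170),"side":(141,139)}.items(): crop(cam(n),x,y,130,110,4,f"pics/{n}12.png")
E
```

```text
t: 14.8
eef_pos: [557.1, 221.5, 258.5]
tcp_rot: [3.141, -0.0, -0.292]
ft_force: [-0.1, -9.7, 3.6]
opening: 0.142
[ 1.13495744e+01  3.82101824e+01 -3.26487897e-02] 39.86014142085196 [ 1.00291499 -9.50341486  4.60782088]
```

View pics/w12.png

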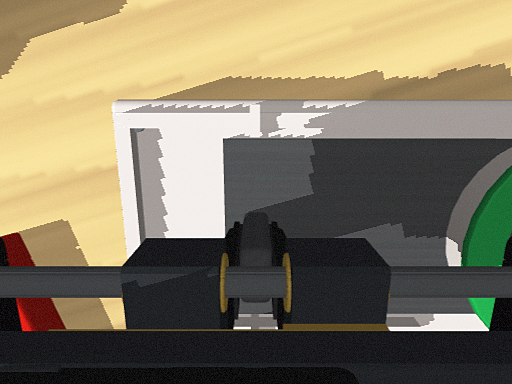

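View pics/scene12.png

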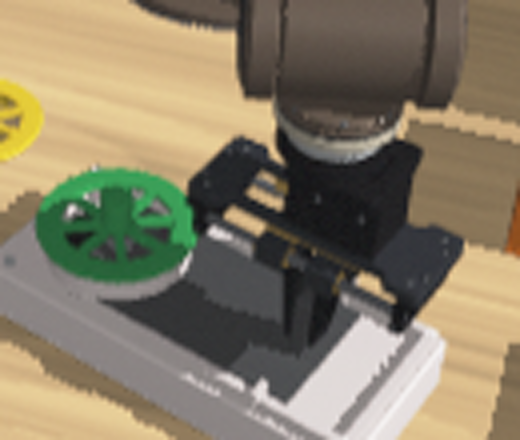

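View pics/side12.png

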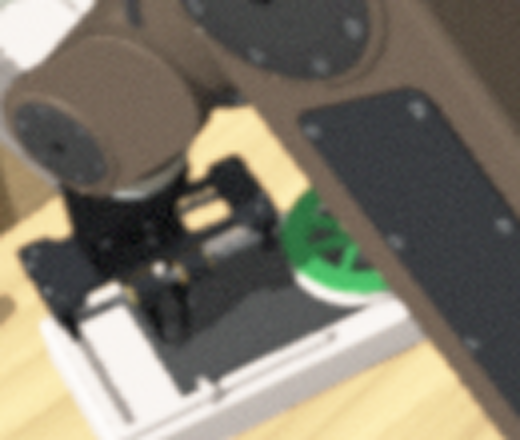

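The tab (column 256) is in line with the rib (column 255). The shutter has moved 39.9 mm, the spring pulls back with about 9.5 N, and the cover is still seated. I'll hold briefly to confirm, then hand in.

```bash
python3 -m pendant '[{"x":0,"y":0,"z":0,"rx":0,"ry":0,"rz":0,"jaw":0},{"x":0,"y":0,"z":0,"rx":0,"ry":0,"rz":0,"jaw":0},{"x":0,"y":0,"z":0,"rx":0,"ry":0,"rz":0,"jaw":0},{"x":0,"y":0,"z":0,"rx":0,"ry":0,"rz":0,"jaw":0}]'
python3 - <<'E'
from cell import env
print(env.job_done())
E
```

```text
t: 15.45
eef_pos: [557.1, 221.5, 258.5]
tcp_rot: [3.141, -0.0, -0.292]
ft_force: [1.2, -9.6, 3.2]
opening: 0.147
the job is handed in; nothing more can be done
None
```

The cover is seated on the rim and released. The job was handed in at about 15.5 s with the gripper holding the shutter's tab at half travel.

- **Cover:** it met the rim at the expected height and looked level in all three views after release. Its measured centre was about 2.7 mm from the rim's centre, within the 5 mm limit. I pressed with about 41 N on seating it, more than needed, then eased off before opening the jaws. The pictures taken with the shutter half open still showed it seated.
- **Shutter:** the arm moved the tab 39.9 mm, and in the last wrist picture the tab lines up with the visible rib. The wrist feels about 9.6 N of spring pull, near the 8.4 N expected. The pose was steady over the final half second, with the grip on the 14 mm tab unchanged.
- **Other things:** I saw no sign of contact with the small wheel, tape roll or frame, but I did not re-measure their positions at the end.
- **Disagreements:** the first rim position, from the fixed cameras, was about 2 mm off the wrist-camera fit, so I used the wrist fit. My first move call was refused for leaving out keys, and nothing moved.

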